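# Put the scoop away in the stoppered crock

## Robot

A 6-joint arm with a two-finger parallel gripper is mounted at the origin on the work surface. World frame = base frame: x ahead of the robot, y to its left, z up, the work surface at z = 0. Lengths are in m, angles in degrees, forces in N, time in s.
With the tool pointing down it reaches from about 0.275 to 0.825 m from the base axis. Payload 4.9 kg.
Tool frame: the origin (TCP) lies at the very end of the fingers, on their centre line; the grasp point (between the pads) lies 19 mm behind it (env.grip_point_offset is the z of the grasp point in the tool frame, in m); z points along the fingers, y is the line along which they close (so a half turn about z gives the same grasp; the last joint's range is limited). The gripper opens to 85 mm and grips with 20 to 120 N. Pads are 22 mm wide; open, the fingers measure 114 mm over their backs; the gripper's body (76 mm by 85 mm) begins 54 mm behind the grasp point. The pads swing forward as they close: fully open they stand 13 mm farther back than shut.
Start: joints at [-80.913, 18.69, -11.035, 60.275, 0, 82.311], TCP at [0.159, -0.527, 0.231] pointing down, gripper open.
Joint ranges: [-152.03, 152.03], [-55.5, 102.48], [-74.3, 77.21], [-110.64, 120.58], [-84.22, 78.4], [-180, 180]. Speed limits (degrees/s): [147.25, 147.25, 180, 180, 180, 180].

## Interface

Orientations are given as [roll, pitch, yaw] about the fixed x, y, z axes, in that order (R = Rz(yaw) Ry(pitch) Rx(roll)).
In Python, from station import readout, imaging, job, env gives the robot as it stands.
- The arm moves only by the tool carry_out, never from a script. Its argument "increments" is a list of rows, each a list of 6 numbers: the shift along the world's x, y, z in m, then the turn, a rotation vector about the world's x, y, z in rad. In form: [[x, y, z, wx, wy, wz], ...]. A call has 1 to 20 rows; each row shifts and turns the commanded pose from where the row before left it; what a row does not reach is not made up. A row lasts 1/10 s, in which the tool goes at most 50 mm and 8.59 degrees, less where a joint would pass 70% of its speed; a pose out of reach is approached as far as the arm can. A call is refused whole if a number of a shift passes 0.05 or a number of a turn 0.15, either way. A call with a gripper value outside its range is refused whole. "grip" is the closure, from -1 (fully open) to 1 (shut), set as the call begins (left out, the last holds). The fingers move at their own pace and stop on an object; "grip_force" is the grip in N (left out, the last holds). Time passes only in rows, so rows that do not move let the fingers close. It gives the time, the measured TCP pose, the force, the opening and the grip force at its end, in the units of the state.
- readout.sense(): the state, without advancing time (a new reading comes with each control period).
- imaging.get_image(name): name is "side" or "top"; returns the picture (400x640x3 uint8, red, green, blue); there is no depth.
- imaging.camera_model(name): a dict with "camera_matrix" (3x3 intrinsics, pixels), "dist" ([k1, k2, p1, p2, k3] as OpenCV has them; the pictures are not rectified), "position" and "rotation" of the camera in the world. Camera axes: x right, y up, looking along -z (the intrinsics and any distortion apply to the point x, -y, -z); pixel columns grow to the right and rows downward; lengths in m; the calibration is good to about 2 mm. A picture is of the moment at which its call begins. camera_model takes no time and is no camera call.
- job.finish_job(): hands the job in; it is judged then, once.
The state is a dict: "t": time; "joint_positions": joint angles; "qd": joint speeds; "tau": joint torques, N m; "position": TCP position; "eef_rot": TCP orientation; "force": force on the tool from outside, world axes, zero at the start; "ft_torque": the same for the moment, N m; "width": finger opening in m; "grip_force": force on a finger pad.
Only numpy, scipy, OpenCV 4.12 (cv2) and the standard library are available. Lean on these libraries where they do the work, as an engineer would, in place of code of your own. Each camera call takes 0.05 s, during which the arm holds its last target. There are 200 camera calls.

## Task

The stopper is stuck in the stoneware crock: work it loose by rocking it side to side along its grip bar, lift it out and stand it upright on the cork trivet. Then drop the scoop into the crock, and put the stopper back straight and fully home. Leave the mug, the bowl and the pepper mill where they are.

Things in the scene. Friction and masses are not known exactly. Their poses are not given: they have to be found in the camera images.
- crock_mouth (a point): Centre of the crock's mouth, level with its rim, 160 mm above the table; mouth 70 mm across. z is up; x (either way) is the direction in which the stopper must be rocked. On the +x and the -x side a 24 mm wide rubber seal block, 26 to 36 mm below the rim, reaches inward under the lip and catches the stopper's foot.
- crock: White stoneware crock, 140 mm across, 160 mm high, heavy and fixed; origin at the centre of its underside, axes as at its mouth. Inner floor 6 mm above the table; walls 12 mm; lip around the mouth 15 mm thick; below the lip the inside is 116 mm wide.
- stopper_mid (a point): Centre (on the axis, 57 mm above the foot's underside) of the loose wooden stopper, 114 mm high, 0.17-0.3 kg. From the bottom: rubber foot 59 mm across (bevelled to 48 at the bottom) 0-10 mm; stem 48 across 10-37; taper 59 to 80 across 37-66; upright grip bar 64 long, 16 thick, 66-114 mm. x: along the bar; y: across it; z: up.
- stopper: The same stopper, its origin at the foot's underside. Seated, its bar lies along the crock's x, its centre is about 4 mm above the rim, and its taper rests in the mouth like a ball in a ring: it tilts about a point 13 mm above the rim. Pulled straight it rises about 8 mm, then the foot catches under both seals and no pull frees it. Rocked loose, it lifts out and goes back almost without force.
- seal_front (a joint): How far the seal on the crock's +x side is pushed outward, m, 0 to 0.012: near 0 it catches the stopper's foot, from 0.0045 it lets go; it stays where pushed. The stem pushes it (5 to 10 N at the bar) when the bar is leaned 10 to 13 deg towards the crock's -x, the stopper still down in its seat.
- seal_back (a joint): The same for the seal on the crock's -x side; pushed by leaning the bar towards the crock's +x.
- trivet_top (a point): Centre of the top face of the round cork trivet, 150 mm across, 8 mm thick, lying fixed on the table.
- scoop_mid (a point): Centre of the scoop, 48 mm above its underside, on its bowl's axis. It stands upright on the table, 96 mm high, 0.09 kg: steel bowl 42 mm across, 34 mm high; flat upright wooden handle, 10 mm (x) by 16 mm (y), its axis 21.5 mm from the bowl's axis towards the scoop's x, rising to the full height. z is up. It may drop the rest of the way once its bowl is inside the mouth.
- mug: Bystander: blue mug, 80 mm across, 90 mm high; origin at the centre of its underside.
- bowl: Bystander: white bowl, 140 mm across, 55 mm high; origin at the centre of its underside.
- mill: Bystander: dark wooden pepper mill, 52 mm across, 118 mm high; origin at the centre of its underside.
Not all that is in view belongs to the job. Of the things shaped like the stopper, the wooden one is meant.

How it is judged:
By the outcome, as a careful person would: the job done as asked, in the order asked, and still so for the second after the job is handed in, with the robot touching nothing.
It also fails if it takes over 72 s, if anything falls off the work surface, if the arm or the gripper's body presses on something with over 40 N, if the wrist force passes 120 N, or if a joint passes its speed limit or range.

## Working session

There is one attempt and no reset: what is moved stays moved. The work goes in short steps, Python scripts to look and compute and a tool call to move; the robot and the scene stay as the last step left them, time stands still between calls to the robot, and variables do not carry over. Pictures are saved under pics/ and viewed, at most 10 in all, crops included, and the job is handed in when it is done.

Besides the shell and the picture viewer there is one more tool, called as name([rows], argument=value, ...), one row to a line, values as JSON. carry_out: Moves the arm, as the interface text tells. Its arguments: {"type":"object","properties":{"increments":{"type":"array","items":{"type":"array","items":{"type":"number"}}},"grip":{"type":"number"},"grip_force":{"type":"number"}},"required":["increments"]}

```bash
mkdir -p pics; ls; cat > h.py <<'E'
import numpy as np, cv2
from station import readout, imaging, job, env
def ray(name,u,v):
    m=imaging.camera_model(name)
    p=cv2.undistortPoints(np.array([[[u,v]]],float),np.array(m["camera_matrix"],float),np.array(m["dist"],float))[0,0]
    R=np.array(m["rotation"],float)
    if R.shape!=(3,3):
        print("rot",R)
    d=R@np.array([p[0],-p[1],-1.0]); return np.array(m["position"],float),d/np.linalg.norm(d)
def onz(name,u,v,z):
    o,d=ray(name,u,v); return o+d*(z-o[2])/d[2]
def tri(u1,v1,u2,v2):
    a,d=ray("top",u1,v1); b,e=ray("side",u2,v2)
    s=np.linalg.lstsq(np.c_[d,-e],b-a,rcond=None)[0]
    p,q=a+d*s[0],b+e*s[1]; return (p+q)/2,np.linalg.norm(p-q)
def shot(name,f):
    im=imaging.get_image(name); cv2.imwrite("pics/"+f,im[:,:,::-1]); return im
E
python3 - <<'E'
from h import *
shot("top","t0.png");shot("side","s0.png")
for n in("top","side"): print(n,imaging.camera_model(n))
print(readout.sense(),env.grip_point_offset)
E
```

```text
pics
top {'camera_matrix': array([[372.34831103,   0.        , 321.49760701],
       [  0.        , 372.34831103, 206.61937797],
       [  0.        ,   0.        ,   1.        ]]), 'dist': array([0.00625209, 0.        , 0.        , 0.        , 0.        ]), 'position': array([ 0.38298981, -0.0914343 ,  1.17465058]), 'rotation': array([  9.34781809,  -0.41199308, -88.46026522])}
side {'camera_matrix': array([[512.22474536,   0.        , 314.28813136],
       [  0.        , 512.22474536, 187.58036455],
       [  0.        ,   0.        ,   1.        ]]), 'dist': array([-0.16966509,  0.        ,  0.        ,  0.        ,  0.        ]), 'position': array([-0.19713258,  0.63090182,  1.03961093]), 'rotation': array([  49.25379666,   -1.24350081, -132.7755993 ])}
{'t': 0.1, 'joint_positions': array([-8.09148038e+01,  1.87287869e+01, -1.10841824e+01,  6.02737084e+01,
       -1.39550510e-03,  8.23109807e+01]), 'qd': array([ 0.05007092, -0.12241084,  0.11554069,  0.01036906,  0.05534383,
        0.06695478]), 'tau': array([ 9.84136168e-04, -4.44238722e+01,  2.63038623e+01,  7.91015307e-03,
       -1.02960814e-04, -1.96453072e-06]), 'position': array([ 0.15865597, -0.52610148,  0.23058587]), 'eef_rot': array([-1.79913915e+02, -1.02141865e-02,  1.67742088e+01]), 'force': array([ 0.15945959, -0.20760558,  0.68806701]), 'ft_torque': array([-0.05713688, -0.00571448, -0.02199724]), 'grip_force': 0.0, 'width': 0.08539699557195472} -0.0187
```

View pics/t0.png

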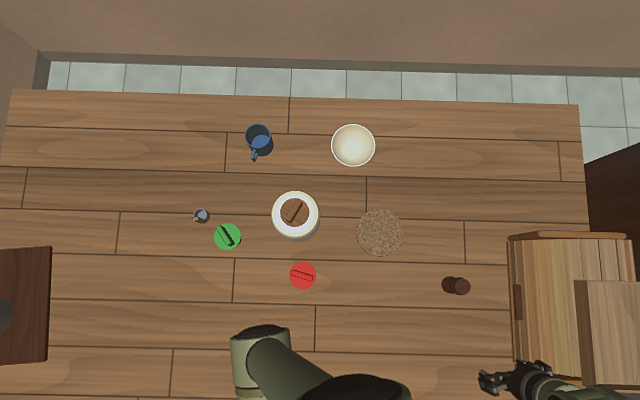

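View pics/s0.png

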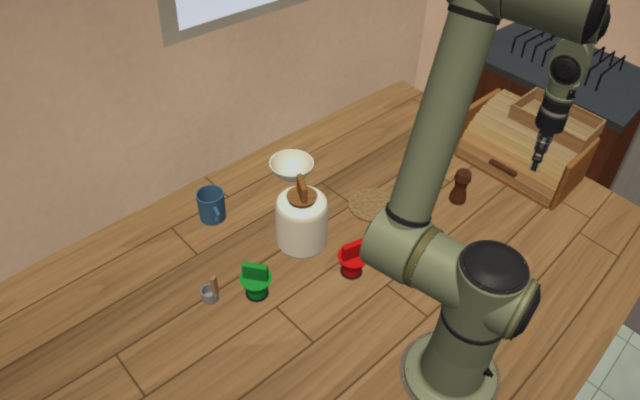

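Top view: the crock with the wooden stopper is at (295,213), the trivet at (380,232), the scoop at (202,215), the mug at (258,138), the bowl at (353,145) and the mill at (456,286). Three things have the stopper's shape: wooden in the crock (295,213), green (228,237) and red (303,275). I choose the wooden one in the crock.

```bash
python3 - <<'E'
s=open('h.py').read()
s=s.replace('''    if R.shape!=(3,3):
        print("rot",R)
''','''    if R.shape!=(3,3): R=Rotation.from_euler("xyz",R,degrees=True).as_matrix()
''').replace("import numpy as np, cv2","import numpy as np, cv2\nfrom scipy.spatial.transform import Rotation")
open('h.py','w').write(s)
E
python3 - <<'E'
from h import *
t=cv2.imread("pics/t0.png"); s=cv2.imread("pics/s0.png")
a=cv2.resize(t[165:265,185:325],None,fx=5,fy=5,interpolation=cv2.INTER_CUBIC)
b=cv2.resize(s[165:310,190:340],None,fx=3.4,fy=3.4,interpolation=cv2.INTER_CUBIC)[:500]
cv2.imwrite("pics/c0.png",a); cv2.imwrite("pics/c1.png",b)
# crock rim
hsv=cv2.cvtColor(t,cv2.COLOR_BGR2HSV)
m=((hsv[...,1]<50)&(hsv[...,2]>150)).astype(np.uint8); m[:,:265]=0;m[:,325:]=0;m[:185]=0;m[245:]=0
c=max(cv2.findContours(m,0,2)[0],key=cv2.contourArea); e=cv2.fitEllipse(c);print("crock outer",e)
print(onz("top",*e[0],.160))
# inside wood
f=np.zeros_like(m);cv2.drawContours(f,[c],-1,1,-1); w=((f==1)&(m==0)).astype(np.uint8)
c2=max(cv2.findContours(w,0,2)[0],key=cv2.contourArea);e2=cv2.fitEllipse(c2);print("stopper disc",e2,onz("top",*e2[0],.169))
# trivet rough & scoop
for n,(u,v),z in (("trivet",(380,232),.008),("scoopbowl",(202,215),.034),("mug",(258,138),.05),("bowl",(353,145),.03),("mill",(460,286),.118),("green",(228,237),.066),("red",(303,275),.066)):
    print(n,onz("top",u,v,z))
E
```

```text
crock outer ((294.5899658203125, 213.21214294433594), (44.4203987121582, 44.8983268737793), 70.48103332519531)
[ 0.52969532 -0.02070621  0.16      ]
stopper disc ((294.2480773925781, 212.0029754638672), (27.77654266357422, 28.242321014404297), 61.59521484375) [ 0.53170046 -0.02027261  0.169     ]
trivet [ 0.49953437 -0.28065122  0.008     ]
scoopbowl [0.53438969 0.27311209 0.034     ]
mug [0.7817559  0.11139131 0.05      ]
bowl [ 0.77442778 -0.19012423  0.03      ]
mill [ 0.3440976  -0.48564905  0.118     ]
green [0.46640703 0.18071923 0.066     ]
red [ 0.36132518 -0.04582097  0.066     ]
```

View pics/c0.png

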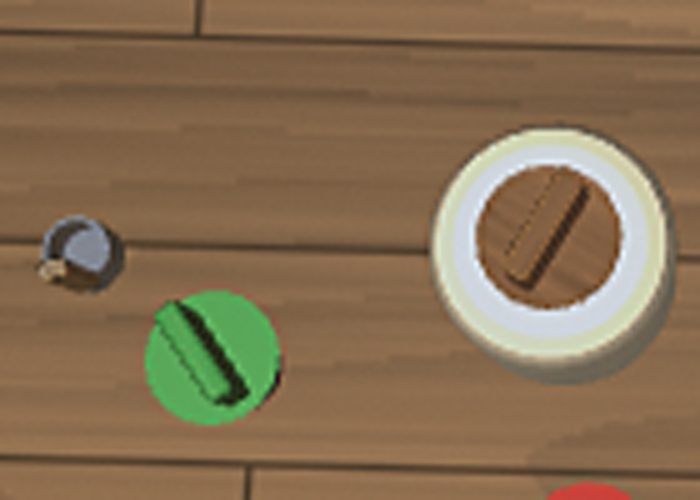

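View pics/c1.png

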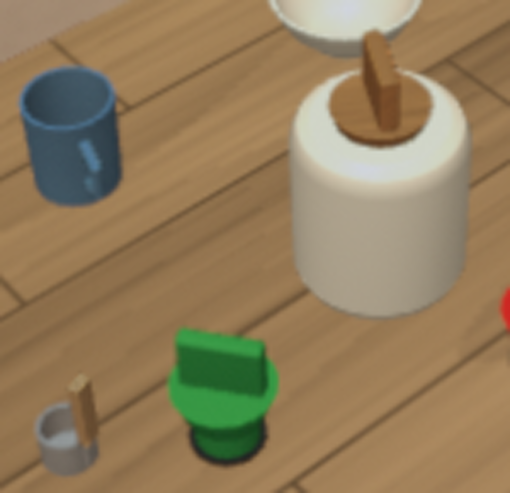

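The top crop confirms the wooden stopper in the crock. Its bar runs from about (517,276) to (571,178) in the crop. The scoop bowl's centre is near crop (78,248) and its handle top near (52,270). The side crop shows the bar upright.

```bash
python3 - <<'E'
from h import *
f=lambda x,y:(185+x/5-.4,165+y/5-.4)
a=onz("top",*f(517,276),.221);b=onz("top",*f(571,178),.221)
print("bar",a,b,(a+b)/2,np.linalg.norm(a-b),np.degrees(np.arctan2(*(b-a)[1::-1])))
o=onz("top",*f(78,248),.034);h=onz("top",*f(52,270),.096);print("scoop",o,h,h-o)
t=cv2.imread("pics/t0.png").astype(int)
# dark side-face strip of bar: direction check
hs=cv2.cvtColor(t.astype(np.uint8),cv2.COLOR_BGR2HSV)
ys,xs=np.mgrid[:400,:640]
m=(hs[...,2]<75)&((xs-294.3)**2+(ys-212)**2<13**2)
p=np.c_[xs[m],ys[m]].astype(float); q=np.array([onz("top",u,v,.2)[:2] for u,v in p]); q-=q.mean(0)
d=np.linalg.svd(q)[2][0];print("strip angle",np.degrees(np.arctan2(d[1],d[0])),len(p))
# trivet by side/top texture: sat mask
for u,v in((357,232),(403,232),(380,209),(380,256)): print(onz("top",u,v,.008))
E
```

```text
bar [ 0.50324579 -0.00864317  0.221     ] [ 0.5553694  -0.03458145  0.221     ] [ 0.5293076  -0.02161231  0.221     ] 0.058220829584085636 -26.456321376755046
scoop [0.53672334 0.27883967 0.034     ] [0.51503307 0.27275894 0.096     ] [-0.02169027 -0.00608074  0.062     ]
strip angle 150.80923934998484 39
[ 0.49753333 -0.20834384  0.008     ]
[ 0.50154028 -0.35299692  0.008     ]
[ 0.5727504  -0.28055887  0.008     ]
[ 0.42470189 -0.28073635  0.008     ]
```

carry_out([
  [0,0,0.03,0,0,0],
  [0.022,0.03,0.002,0,0,0.139],
  [0.022,0.03,0.002,0,0,0.139],
  [0.022,0.03,0.002,0,0,0.139],
  [0.022,0.03,0.002,0,0,0.139],
  [0.022,0.03,0.002,0,0,0.139],
  [0.022,0.03,0.002,0,0,0.139],
  [0.022,0.03,0.002,0,0,0.139],
  [0.022,0.03,0.002,0,0,0.139],
  [0.022,0.03,0.002,0,0,0.139],
  [0.022,0.03,0.002,0,0,0.139],
  [0.022,0.03,0.002,0,0,0.139],
  [0.022,0.03,0.002,0,0,0.139],
  [0.022,0.03,0.002,0,0,0.139],
  [0.022,0.03,0.002,0,0,0.139],
  [0.022,0.03,0.002,0,0,0.139],
  [0.022,0.03,0.002,0,0,0.139],
  [0,0,0,0,0,0.139],
  [0,0,0,0,0,0],
  [0,0,0,0,0,0],
], grip=-1)

```text
t: 2.1
position: [0.5103, -0.0466, 0.2929]
eef_rot: [-180.0, -0.1, 152.0]
force: [-0.2, 0.3, -0.8]
width: 0.0853
grip_force: 0.0
```

carry_out([
  [0.0195,0.0255,0,0,0,0],
  [0,0,-0.02,0,0,0],
  [0,0,-0.03,0,0,0],
  [0,0,-0.03,0,0,0],
  [0,0,-0.02,0,0,0],
  [0,0,-0.01,0,0,0],
  [0,0,0,0,0,0],
  [0,0,0,0,0,0],
])

```text
t: 2.9
position: [0.5307, -0.0216, 0.1841]
eef_rot: [180.0, 0.1, 152.1]
force: [-0.4, 0.1, 0.4]
width: 0.0855
grip_force: 0.0
```

```bash
python3 - <<'E'
from h import *
s=shot("side","s1.png")
cv2.imwrite("pics/s1c.png",cv2.resize(s[100:270,220:400],None,fx=3.3,fy=3.3,interpolation=2)[:,:,::-1])
print(readout.sense()["position"])
E
```

```text
[ 0.53105954 -0.02158274  0.18452363]
```

View pics/s1c.png

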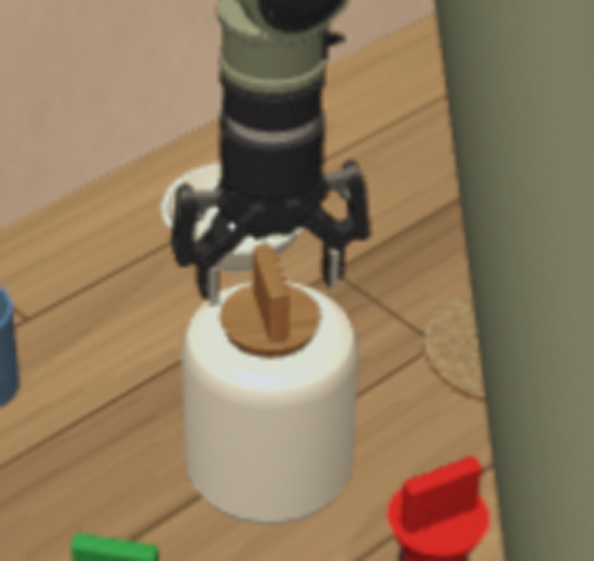

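The open fingers straddle the bar evenly (pads at crop (212,285) and (335,265), bar at (270,295)). Closing.

carry_out([
  [0,0,0,0,0,0],
  [0,0,0,0,0,0],
  [0,0,0,0,0,0],
  [0,0,0,0,0,0],
  [0,0,0,0,0,0],
  [0,0,0,0,0,0],
  [0,0,0,0,0,0],
  [0,0,0,0,0,0],
  [0,0,0,0,0,0],
  [0,0,0,0,0,0],
], grip=1, grip_force=80)

```text
t: 3.95
position: [0.5303, -0.0212, 0.1835]
eef_rot: [-180.0, 0.0, 152.2]
force: [-1.2, -1.2, 4.8]
width: 0.0152
grip_force: 78.6
```

carry_out([
  [0,0,-0.001,0,0,0],
  [0.0004,-0.0002,0,0.0211,0.0397,0],
  [0.0004,-0.0002,0,0.0211,0.0397,0],
  [0.0004,-0.0002,0,0.0211,0.0397,0],
  [0.0004,-0.0002,0,0.0211,0.0397,0],
  [0.0004,-0.0002,0,0.0211,0.0397,0],
  [0,0,0,0,0,0],
  [0,0,0,0,0,0],
  [0,0,0,0,0,0],
])

```text
t: 4.85
position: [0.5329, -0.0225, 0.1844]
eef_rot: [179.9, -12.8, 152.1]
force: [-2.9, -1.7, 15.4]
width: 0.0152
grip_force: 80.8
```

```bash
python3 - <<'E'
from h import *
r=readout.sense();print({k:np.round(r[k],4) for k in("position","eef_rot","force","ft_torque","width","grip_force")})
R=Rotation.from_euler("xyz",r["eef_rot"],degrees=True).as_matrix();print("tool z",R[:,2],"tilt",np.degrees(np.arccos(-R[2,2])))
s=shot("side","s2.png")
cv2.imwrite("pics/s2c.png",cv2.resize(s[100:270,220:400],None,fx=3.3,fy=3.3,interpolation=2)[:,:,::-1])
E
```

```text
{'position': array([ 0.5329, -0.0225,  0.1844]), 'eef_rot': array([179.9493, -12.7557, 152.1203]), 'force': array([-2.883 , -1.6901, 15.424 ]), 'ft_torque': array([-0.0547,  1.0249,  0.0681]), 'width': np.float64(0.0152), 'grip_force': np.float64(80.7799)}
tool z [-0.19475256  0.10402895 -0.97532016] tilt 12.755751573665082
```

View pics/s2c.png

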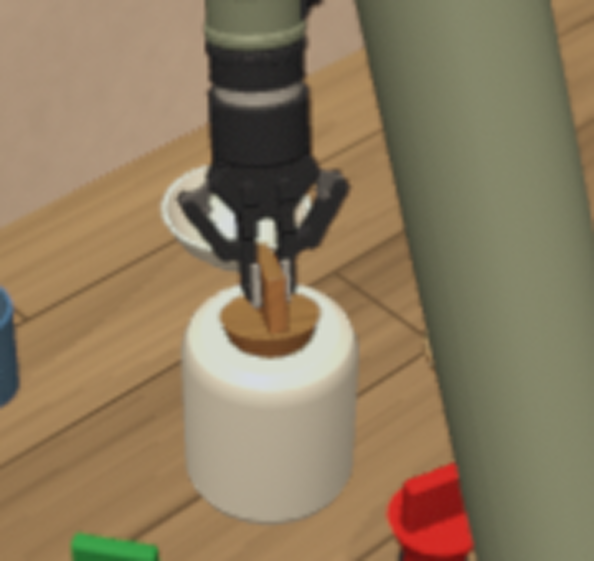

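The stopper leans with the tool, near edge raised (crop (270,350)), far edge down in its seat. Now rock the other way.

carry_out([
  [-0.0004,0.0002,0,-0.0211,-0.0397,0],
  [-0.0004,0.0002,0,-0.0211,-0.0397,0],
  [-0.0004,0.0002,0,-0.0211,-0.0397,0],
  [-0.0004,0.0002,0,-0.0211,-0.0397,0],
  [-0.0004,0.0002,0,-0.0211,-0.0397,0],
  [-0.0004,0.0002,0,-0.0211,-0.0397,0],
  [-0.0004,0.0002,0,-0.0211,-0.0397,0],
  [-0.0004,0.0002,0,-0.0211,-0.0397,0],
  [-0.0004,0.0002,0,-0.0211,-0.0397,0],
  [-0.0004,0.0002,0,-0.0211,-0.0397,0],
  [0,0,0,0,0,0],
  [0,0,0,0,0,0],
  [0,0,0,0,0,0],
])

```text
t: 6.2
position: [0.5289, -0.0204, 0.184]
eef_rot: [-180.0, 13.0, 152.1]
force: [-5.6, -0.6, 13.6]
width: 0.0149
grip_force: 80.4
```

carry_out([
  [0.0004,-0.0002,0,0.0211,0.0397,0],
  [0.0004,-0.0002,0,0.0211,0.0397,0],
  [0.0004,-0.0002,0,0.0211,0.0397,0],
  [0.0004,-0.0002,0,0.0211,0.0397,0],
  [0.0004,-0.0002,0,0.0211,0.0397,0],
  [0,0,0,0,0,0],
  [0,0,0,0,0,0],
])

```text
t: 6.9
position: [0.5312, -0.0217, 0.1831]
eef_rot: [180.0, 0.1, 152.1]
force: [-1.2, -1.6, 8.5]
width: 0.0147
grip_force: 80.1
```

carry_out([
  [0,0,0.003,0,0,0],
  [0,0,0.003,0,0,0],
  [0,0,0.003,0,0,0],
  [0,0,0.003,0,0,0],
  [0,0,0.003,0,0,0],
  [0,0,0,0,0,0],
  [0,0,0,0,0,0],
])

```text
t: 7.6
position: [0.5302, -0.021, 0.1973]
eef_rot: [180.0, -0.0, 152.2]
force: [-0.2, 0.3, -2.8]
width: 0.0153
grip_force: 78.3
```

carry_out([
  [0,0,0.015,0,0,0],
  [0,0,0.02,0,0,0],
  [0,0,0.025,0,0,0],
  [0,0,0.02,0,0,0],
  [-0.002,-0.015,0,0,0,0],
  [-0.004,-0.03,0,0,0,0],
  [-0.004,-0.03,0,0,0,0],
  [-0.004,-0.035,0,0,0,0],
  [-0.004,-0.035,0,0,0,0],
  [-0.004,-0.035,0,0,0,0],
  [-0.004,-0.035,-0.02,0,0,0],
  [-0.003,-0.03,-0.02,0,0,0],
  [-0.002,-0.015,-0.02,0,0,0],
  [0,0,-0.03,0,0,0],
  [0,0,-0.03,0,0,0],
  [0,0,-0.03,0,0,0],
  [0,0,-0.02,0,0,0],
  [0,0,0,0,0,0],
  [0,0,0,0,0,0],
])

```text
t: 9.5
position: [0.4984, -0.2812, 0.1067]
eef_rot: [180.0, -0.1, 152.1]
force: [0.4, -0.3, -2.7]
width: 0.015
grip_force: 78.3
```

carry_out([
  [0,0,-0.009,0,0,0],
  [0,0,-0.007,0,0,0],
  [0,0,-0.003,0,0,0],
  [0,0,-0.002,0,0,0],
  [0,0,0,0,0,0],
  [0,0,0,0,0,0],
])

```text
t: 10.1
position: [0.4995, -0.2812, 0.0865]
eef_rot: [-180.0, 0.0, 152.2]
force: [0.1, -0.4, -2.8]
width: 0.0151
grip_force: 78.8
```

carry_out([
  [0,0,-0.001,0,0,0],
  [0,0,-0.001,0,0,0],
  [0,0,-0.001,0,0,0],
  [0,0,0,0,0,0],
  [0,0,0,0,0,0],
])

```text
t: 10.6
position: [0.4997, -0.2813, 0.086]
eef_rot: [-180.0, 0.1, 152.2]
force: [-4.8, 2.9, 16.4]
width: 0.015
grip_force: 81.7
```

carry_out([
  [0,0,0.001,0,0,0],
  [0,0,0,0,0,0],
])

```text
t: 10.8
position: [0.4996, -0.2813, 0.0861]
eef_rot: [-180.0, 0.1, 152.2]
force: [-3.2, 2.1, 9.0]
width: 0.0149
grip_force: 80.0
```

carry_out([
  [0,0,0,0,0,0],
  [0,0,0,0,0,0],
  [0,0,0,0,0,0],
  [0,0,0,0,0,0],
  [0,0,0,0,0,0],
  [0,0,0,0,0,0],
], grip=-1)

```text
t: 11.4
position: [0.4992, -0.2811, 0.0842]
eef_rot: [-180.0, -0.0, 152.2]
force: [-0.5, -0.5, -0.2]
width: 0.0859
grip_force: 0.0
```

carry_out([
  [0,0,0.02,0,0,0],
  [0,0,0.04,0,0,0],
  [0,0,0.04,0,0,0],
  [0,0,0.04,0,0,0],
  [0.0,0.04,0.03,0,0,0],
  [0,0.045,0.01,0,0,0],
  [0,0.045,0,0,0,0],
  [0,0.045,0,0,0,0],
  [0,0.045,0,0,0,0],
  [0,0.045,0,0,0,0],
  [0,0.045,0,0,0,0],
  [0,0.045,0,0,0,0],
  [0,0,0,0,0,0],
])

```text
t: 12.7
position: [0.4986, 0.0785, 0.2644]
eef_rot: [179.9, -0.0, 152.6]
force: [0.5, -0.3, -0.1]
width: 0.0859
grip_force: 0.0
```

```bash
python3 - <<'E'
from h import *
r=readout.sense();print(r["t"],r["position"],r["eef_rot"],r["joint_positions"])
t=shot("top","t3.png")[:,:,::-1]
cv2.imwrite("pics/t3c.png",cv2.resize(t[150:290,180:420],None,fx=3.3,fy=3.3,interpolation=2))
E
```

```text
12.7 [0.4986413  0.07852879 0.26436036] [ 1.79911093e+02 -4.44623434e-02  1.52580348e+02] [  0.50548543  12.67425283 -14.2871611   63.03623438   0.09937738
  27.92517368]
```

View pics/t3c.png

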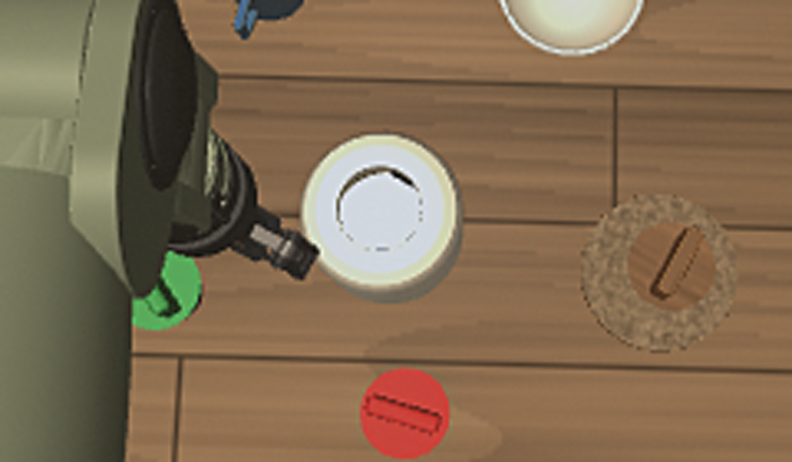

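The stopper stands upright on the trivet (crop (682,268)) and the open mouth is centred near crop (380,208), which matches the earlier crock centre. Next I check the scoop handle by two views.

```bash
python3 - <<'E'
from h import *
print(tri(195.2,218.6,190+81/3.4,165+383/3.4))
print(onz("top",180+379/3.3,150+208/3.3,.16))
t=cv2.imread("pics/t0.png")[205:230,188:216]
hs=cv2.cvtColor(t,cv2.COLOR_BGR2HSV); m=(hs[...,1]<70).astype(np.uint8)
c=max(cv2.findContours(m,0,2)[0],key=cv2.contourArea);e=cv2.fitEllipse(c);print(e,onz("top",188+e[0][0],205+e[0][1],.03))
E
```

```text
(array([0.51362057, 0.27103169, 0.09494908]), np.float64(0.004123030150936198))
[ 0.53022057 -0.02139755  0.16      ]
((13.210465431213379, 9.447168350219727), (11.883825302124023, 15.434494018554688), 117.07948303222656) [0.53657774 0.27696119 0.03      ]
```

carry_out([
  [0.002,0.025,0,0,0,-0.1355],
  [0.003,0.035,0,0,0,-0.1355],
  [0.003,0.035,0,0,0,-0.1355],
  [0.003,0.035,0,0,0,-0.1355],
  [0.003,0.035,0,0,0,-0.1355],
  [0.002,0.0285,-0.02,0,0,-0.1355],
  [0,0,-0.03,0,0,0],
  [0,0,-0.04,0,0,0],
  [0,0,-0.04,0,0,0],
  [0,0,-0.03,0,0,0],
  [0,0,-0.02,0,0,0],
  [0,0,0,0,0,0],
  [0,0,0,0,0,0],
])

```text
t: 14.05
position: [0.5158, 0.2664, 0.0845]
eef_rot: [-180.0, 0.0, 105.5]
force: [0.4, 1.1, 0.1]
width: 0.0858
grip_force: 0.0
```

```bash
python3 - <<'E'
from h import *
s=shot("side","s4.png")[:,:,::-1]
cv2.imwrite("pics/s4c.png",cv2.resize(s[200:320,150:290],None,fx=4.5,fy=4.5,interpolation=2))
E
```

```text
(no output)
```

View pics/s4c.png

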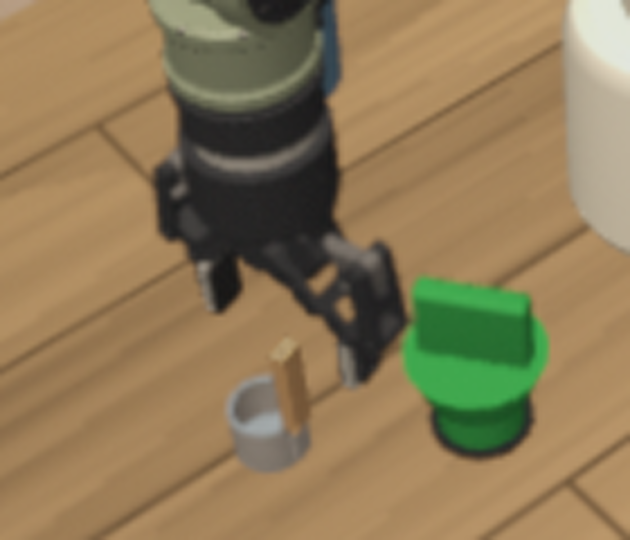

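The fingers stand around the handle (top at crop (287,350)), and the right finger is close to the green stopper. I narrow the opening a little, correct y by 5.5 mm and go down.

carry_out([
  [-0.001,0.0055,0,0,0,0],
  [0,0,0,0,0,0],
  [0,0,0,0,0,0],
  [0,0,-0.01,0,0,0],
  [0,0,-0.012,0,0,0],
  [0,0,0,0,0,0],
], grip=-0.2)

```text
t: 14.7
position: [0.5125, 0.2722, 0.0599]
eef_rot: [-179.8, 0.0, 105.6]
force: [-1.2, 0.1, -0.0]
width: 0.0513
grip_force: 0.0
```

carry_out([
  [0,0,0,0,0,0],
  [0,0,0,0,0,0],
  [0,0,0,0,0,0],
  [0,0,0,0,0,0],
  [0,0,0,0,0,0],
  [0,0,0,0,0,0],
  [0,0,0,0,0,0],
], grip=1, grip_force=40)

```text
t: 15.4
position: [0.5146, 0.273, 0.0626]
eef_rot: [180.0, -0.0, 105.6]
force: [0.9, 0.6, 1.3]
width: 0.0094
grip_force: 41.4
```

carry_out([
  [0,0,0.02,0,0,0],
  [0,0,0.04,0,0,0],
  [0,0,0.045,0,0,0],
  [0,0,0.045,0,0,0],
  [0,0,0.04,0,0,0],
  [0,-0.015,0.017,0,0,0],
  [0,-0.03,0,0,0,0],
  [0,-0.035,0,0,0,0],
  [0,-0.035,0,0,0,0],
  [0,-0.035,0,0,0,0],
  [0,-0.035,0,0,0,0],
  [0,-0.035,0,0,0,0],
  [0,-0.035,0,0,0,0],
  [-0.0025,-0.029,0,0,0,0],
  [0,-0.015,0,0,0,0],
  [0,0,0,0,0,0],
  [0,0,0,0,0,0],
  [0,0,0,0,0,0],
])

```text
t: 17.2
position: [0.5117, -0.025, 0.2692]
eef_rot: [-180.0, -0.0, 105.7]
force: [-0.8, 0.0, -0.8]
width: 0.009
grip_force: 41.1
```

```bash
python3 - <<'E'
from h import *
print(readout.sense()["position"])
s=shot("side","s5.png")[:,:,::-1]
t=shot("top","t5.png")[:,:,::-1]
a=cv2.resize(s[90:250,230:370],None,fx=3,fy=3,interpolation=2); b=cv2.resize(t[165:265,240:350],None,fx=3,fy=3,interpolation=2)
o=np.zeros((480,750,3),np.uint8); o[:480,:420]=a; o[:300,420:]=b; cv2.imwrite("pics/c5.png",o)
E
```

```text
[ 0.51171989 -0.02504876  0.26922076]
```

View pics/c5.png

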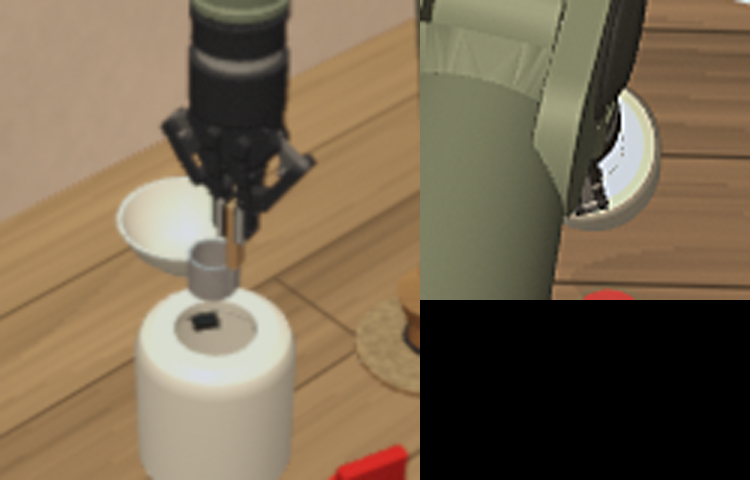

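The scoop hangs upright above the mouth (bowl at crop (213,270), mouth at (215,325)). Lowering.

carry_out([
  [0,0,-0.02,0,0,0],
  [0,0,-0.02,0,0,0],
  [0,0,-0.015,0,0,0],
  [0,0,-0.005,0,0,0],
  [0,0,0,0,0,0],
])

```text
t: 17.8
position: [0.5113, -0.0254, 0.2088]
eef_rot: [-179.9, -0.0, 105.6]
force: [0.3, 0.1, -0.6]
width: 0.009
grip_force: 41.1
```

carry_out([
  [0,0,-0.01,0,0,0],
  [0,0,-0.01,0,0,0],
  [0,0,-0.01,0,0,0],
  [0,0,-0.006,0,0,0],
  [0,0,0,0,0,0],
  [0,0,0,0,0,0],
])

```text
t: 18.4
position: [0.5117, -0.0261, 0.1732]
eef_rot: [-180.0, -0.0, 105.6]
force: [0.6, 0.4, -0.8]
width: 0.009
grip_force: 41.2
```

carry_out([
  [0,0,0,0,0,0],
  [0,0,0,0,0,0],
  [0,0,0,0,0,0],
  [0,0,0,0,0,0],
  [0,0,0,0,0,0],
  [0,0,0,0,0,0],
  [0,0,0,0,0,0],
  [0,0,0,0,0,0],
], grip=-1)

```text
t: 19.2
position: [0.5118, -0.0261, 0.1733]
eef_rot: [-180.0, -0.0, 105.6]
force: [-0.7, -0.7, 0.8]
width: 0.0857
grip_force: 0.0
```

carry_out([
  [0,0,0.03,0,0,0],
  [0,0,0.04,0,0,0],
  [0,-0.02,0.02,0,0,0.136],
  [0,-0.03,0,0,0,0.136],
  [-0.002,-0.035,0,0,0,0.136],
  [-0.002,-0.035,0,0,0,0.136],
  [-0.002,-0.035,0,0,0,0.136],
  [-0.002,-0.035,0,0,0,0.136],
  [-0.002,-0.03,0,0,0,0],
  [-0.002,-0.025,0,0,0,0],
  [0,-0.01,0,0,0,0],
  [0,0,0,0,0,0],
  [0,0,0,0,0,0],
  [0,0,0,0,0,0],
])

```text
t: 20.6
position: [0.4999, -0.2798, 0.2633]
eef_rot: [180.0, -0.0, 152.4]
force: [-0.2, 0.1, 0.2]
width: 0.0853
grip_force: 0.0
```

```bash
python3 - <<'E'
from h import *
print(readout.sense()["position"],readout.sense()["eef_rot"])
s=shot("side","s6.png")[:,:,::-1]
t=shot("top","t6.png")[:,:,::-1]
a=cv2.resize(s[120:280,240:410],None,fx=2.8,fy=2.8,interpolation=2); b=cv2.resize(t[180:260,260:345],None,fx=3.5,fy=3.5,interpolation=2)
o=np.zeros((460,790,3),np.uint8); o[:a.shape[0],:a.shape[1]]=a; o[:b.shape[0],480:480+b.shape[1]]=b; cv2.imwrite("pics/c6.png",o)
E
```

```text
[ 0.49991687 -0.27975527  0.26331181] [ 1.79975045e+02 -1.98115183e-02  1.52425777e+02]
```

View pics/c6.png

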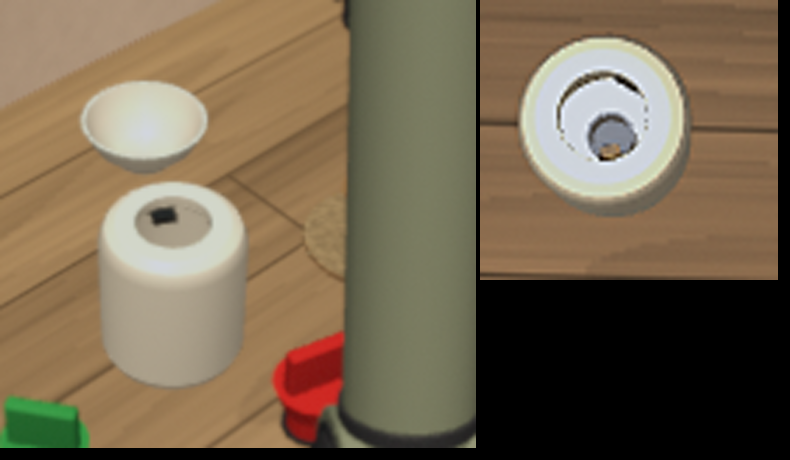

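The scoop stands upright on the crock's floor (top-view crop (612,135), handle at (610,152)). Now I fetch the stopper at its known pose.

carry_out([
  [-0.0006,-0.0013,-0.02,0,0,0],
  [0,0,-0.04,0,0,0],
  [0,0,-0.04,0,0,0],
  [0,0,-0.04,0,0,0],
  [0,0,-0.03,0,0,0],
  [0,0,-0.007,0,0,0],
  [0,0,0,0,0,0],
  [0,0,0,0,0,0],
])

```text
t: 21.5
position: [0.5003, -0.2829, 0.0879]
eef_rot: [-180.0, 0.1, 152.4]
force: [0.8, -0.4, 0.3]
width: 0.0854
grip_force: 0.0
```

carry_out([
  [0,0,0,0,0,0],
  [0,0,0,0,0,0],
  [0,0,0,0,0,0],
  [0,0,0,0,0,0],
  [0,0,0,0,0,0],
  [0,0,0,0,0,0],
  [0,0,0,0,0,0],
  [0,0,0,0,0,0],
  [0,0,0,0,0,0],
], grip=1, grip_force=60)

```text
t: 22.4
position: [0.4994, -0.2824, 0.0866]
eef_rot: [180.0, 0.0, 152.3]
force: [0.5, 1.3, 4.7]
width: 0.0151
grip_force: 59.0
```

carry_out([
  [0,0,0.02,0,0,0],
  [0,0,0.04,0,0,0],
  [0,0,0.04,0,0,0],
  [0,0,0.04,0,0,0],
  [0,0,0.03,0,0,0],
  [0.001,0.01,0.014,0,0,0],
  [0.004,0.03,0,0,0,0],
  [0.004,0.035,0,0,0,0],
  [0.004,0.035,0,0,0,0],
  [0.004,0.035,0,0,0,0],
  [0.004,0.035,0,0,0,0],
  [0.004,0.035,0,0,0,0],
  [0.004,0.03,0,0,0,0],
  [0.002,0.0158,0,0,0,0],
  [0,0,0,0,0,0],
  [0,0,0,0,0,0],
  [0,0,0,0,0,0],
])

```text
t: 24.1
position: [0.5297, -0.0222, 0.2695]
eef_rot: [-180.0, -0.1, 152.3]
force: [-0.0, -0.3, -2.5]
width: 0.0153
grip_force: 59.1
```

carry_out([
  [0.0006,0.0008,-0.015,0,0,0],
  [0,0,-0.015,0,0,0],
  [0,0,-0.005,0,0,0],
  [0,0,-0.01,0,0,0],
  [0,0,-0.01,0,0,0],
  [0,0,-0.01,0,0,0],
  [0,0,0,0,0,0],
  [0,0,0,0,0,0],
])

```text
t: 24.9
position: [0.5307, -0.0208, 0.2051]
eef_rot: [-180.0, -0.0, 152.3]
force: [-0.0, 0.2, -2.6]
width: 0.0158
grip_force: 58.9
```

carry_out([
  [0,0,-0.005,0,0,0],
  [0,0,-0.005,0,0,0],
  [0,0,-0.004,0,0,0],
  [0,0,-0.003,0,0,0],
  [0,0,0,0,0,0],
  [0,0,0,0,0,0],
])

```text
t: 25.5
position: [0.5316, -0.0215, 0.1886]
eef_rot: [-180.0, 0.1, 152.3]
force: [3.5, -3.0, -2.4]
width: 0.015
grip_force: 59.1
```

carry_out([
  [0.0004,-0.0003,-0.001,0,0,0],
  [0,0,-0.001,0,0,0],
  [0,0,-0.001,0,0,0],
  [0,0,-0.001,0,0,0],
  [0,0,0,0,0,0],
  [0,0,0,0,0,0],
])

```text
t: 26.1
position: [0.5325, -0.0223, 0.1854]
eef_rot: [-180.0, 0.2, 152.3]
force: [3.0, -6.5, 2.8]
width: 0.0153
grip_force: 60.0
```

carry_out([
  [0.0006,-0.001,-0.001,0,0,0],
  [0,0,-0.001,0,0,0],
  [0,0,0,0,0,0],
  [0,0,0,0,0,0],
])

```text
t: 26.5
position: [0.5328, -0.0227, 0.1842]
eef_rot: [180.0, 0.2, 152.3]
force: [0.5, -3.0, 9.4]
width: 0.0152
grip_force: 61.2
```

carry_out([
  [0,-0.0004,-0.001,0,0,0],
  [0,0,-0.001,0,0,0],
  [0,0,0,0,0,0],
  [0,0,0,0,0,0],
])

```text
t: 26.9
position: [0.5329, -0.0228, 0.1838]
eef_rot: [179.9, 0.2, 152.3]
force: [-3.8, -3.1, 20.6]
width: 0.0152
grip_force: 62.9
```

carry_out([
  [0,0,0.002,0,0,0],
  [0,0,0,0,0,0],
])

```text
t: 27.1
position: [0.5328, -0.0228, 0.1839]
eef_rot: [180.0, 0.2, 152.3]
force: [0.3, -2.4, 10.3]
width: 0.0155
grip_force: 60.8
```

carry_out([
  [0,0,0,0,0,0],
  [0,0,0,0,0,0],
  [0,0,0,0,0,0],
  [0,0,0,0,0,0],
  [0,0,0,0,0,0],
  [0,0,0,0,0,0],
], grip=-1)

```text
t: 27.7
position: [0.5316, -0.0224, 0.1821]
eef_rot: [180.0, -0.0, 152.3]
force: [0.1, -0.1, -0.3]
width: 0.0853
grip_force: 0.0
```

carry_out([
  [0,0,0.02,0,0,0],
  [0,0,0.04,0,0,0],
  [0,0,0.04,0,0,0],
  [0,-0.03,0.02,0,0,0],
  [0,-0.04,0,0,0,0],
  [0,-0.045,0,0,0,0],
  [0,-0.045,0,0,0,0],
  [0,-0.045,0,0,0,0],
  [0,-0.045,0,0,0,0],
  [0,-0.03,0,0,0,0],
  [0,0,0,0,0,0],
  [0,0,0,0,0,0],
])

```text
t: 28.9
position: [0.5314, -0.3029, 0.3017]
eef_rot: [180.0, -0.1, 152.3]
force: [-0.2, 1.2, -0.0]
width: 0.0853
grip_force: 0.0
```

```bash
python3 - <<'E'
from h import *
shot("top","t7.png");shot("side","s7.png")
def disc(f):
    t=cv2.imread(f);hsv=cv2.cvtColor(t,cv2.COLOR_BGR2HSV)
    m=((hsv[...,1]<50)&(hsv[...,2]>150)).astype(np.uint8); m[:,:265]=0;m[:,325:]=0;m[:185]=0;m[245:]=0
    c=max(cv2.findContours(m,0,2)[0],key=cv2.contourArea)
    g=np.zeros_like(m);cv2.drawContours(g,[c],-1,1,-1); w=((g==1)&(m==0)).astype(np.uint8)
    c2=max(cv2.findContours(w,0,2)[0],key=cv2.contourArea);return cv2.fitEllipse(c2),int(w.sum())
print(disc("pics/t0.png"),disc("pics/t7.png"))
a,b=cv2.imread("pics/s0.png").astype(int),cv2.imread("pics/s7.png").astype(int)
def wood(i):
    h=cv2.cvtColor(i[165:215,270:335].astype(np.uint8),cv2.COLOR_BGR2HSV);m=((h[...,1]>130)&(h[...,2]>60)).astype(np.uint8)
    m[:, :5]=0
    c=max(cv2.findContours(m,0,2)[0],key=cv2.contourArea);return cv2.boundingRect(c),cv2.minAreaRect(c),cv2.contourArea(c)
print(wood(a),wood(b))
print("diff in crock crop",[np.abs(cv2.imread(f"pics/{n}0.png")[s].astype(int)-cv2.imread(f"pics/{n}7.png")[s]).max(-1).__gt__(40).sum() for n,s in(("t",np.s_[185:245,265:325]),("s",np.s_[165:260,270:335]),("t",np.s_[115:170,235:380]))])
E
```

```text
(((294.2480773925781, 212.0029754638672), (27.77654266357422, 28.242321014404297), 61.59521484375), 657) (((294.2485656738281, 212.02627563476562), (27.825435638427734, 28.22474479675293), 49.51906204223633), 658)
((18, 10, 28, 33), ((29.377731323242188, 28.41703224182129), (30.933229446411133, 25.32599639892578), 52.594642639160156), 512.5) ((18, 10, 28, 33), ((29.377731323242188, 28.41703224182129), (30.933229446411133, 25.32599639892578), 52.594642639160156), 516.5)
diff in crock crop [np.int64(7), np.int64(0), np.int64(0)]
```

The stopper looks the same as in its original seated pose in both views, and the mug and bowl areas are unchanged. The robot touches nothing.

```bash
python3 -c "
from h import *
print(job.finish_job())"
```

```text
the job is handed in; nothing more can be done
None
```

The job is done and handed in at about 29 s: I rocked the stopper loose and stood it on the trivet, dropped the scoop into the crock, and put the stopper back straight and fully home. Images show the mug and bowl unmoved; I didn't check the mill, but the arm never went near it after the start.

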